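# Tighten the loose screw eye of a kitchen rack board with a honing steel

## Task

One of the two screw eyes on the dark rack board is still loose and stands askew. Pick up the honing steel by its red handle, slide its rod through the loop of the loose eye and use it as a lever to turn the eye clockwise (seen from above) until its loop faces squarely across the board like its tight partner; then draw the steel out again and lay it flat on the worktop.

Things in the scene. Friction and masses are not known exactly. Their poses are not given: they have to be found in the camera images.
- steel_grip (a point): Centre of the honing steel's red flat-sided handle: 90 mm long, 24 wide, 24 high, centre 12 mm above the worktop as it lies. x runs along the steel to the tip, z up. A round bright rod, 16 mm thick, runs on from the handle's front along the same axis to the tip, 195 mm ahead of this point (brass collar, 20 mm thick, 5 mm long, at its root). 250 g; balances inside the handle.
- steel_tip (a point): Free tip of the honing steel's rod, on its axis, 195 mm ahead of the handle's centre; axes as the steel's.
- eye_loop (a point): Centre of the loose eye's loop: steel ring, 38 mm outside, 28 inside, 20 long, upright on a thin stem, 75 mm above the worktop. x: level along its opening, away from the robot; z up, the axis it turns on. The dark board (85 x 320, 20 thick, fixed) lies left to right, its top 36 mm under the ring. The tight eye, alike, is 200 mm away on it, facing square across.
- eye (a joint): Turn of the loose eye, rad, growing clockwise seen from above. 0: square across the board (tight); starts at -1.05 to -0.7; hard stop at 0.06. Stiff (0.12 N m), stays where left. The rod has play in the loop: swung about the loop's centre it goes about 0.5 rad beyond the opening's direction before it bears on both sides and takes the eye along.

How it is judged:
By the outcome, as a careful person would: the job done as asked, in the order asked, and still so for the second after the job is handed in, with the robot touching nothing.
It also fails if it takes over 58 s, if anything falls off the work surface, if the arm or the gripper's body presses on something with over 40 N, if the wrist force passes 120 N, or if a joint passes its speed limit or range.

## Robot

A 7-joint arm with a two-finger parallel gripper is mounted at the origin on the work surface. World frame = base frame: x ahead of the robot, y to its left, z up, the work surface at z = 0. Lengths are in m, angles in rad, forces in N, time in s.
With the tool pointing down it reaches from about 0.425 to 1.025 m from the base axis. Payload 9.4 kg.
Tool frame: the origin (TCP) lies at the very end of the fingers, on their centre line; the grasp point (between the pads) lies 19 mm behind it; z points along the fingers, y is the line along which they close (so a half turn about z gives the same grasp; the last joint's range is limited). The gripper opens to 85 mm and grips with 20 to 120 N. Pads are 22 mm wide; open, the fingers measure 114 mm over their backs; the gripper's body (76 mm by 85 mm) begins 54 mm behind the grasp point. The pads swing forward as they close: fully open they stand 13 mm farther back than shut.
Start: joints at [1.209, 0.599, -0.003, 1.599, 0.002, 0.943, -0.08], TCP at [0.204, -0.696, 0.209] pointing down, gripper open.
Joint ranges: [-2.57, 2.57], [-0.35, 1.97], [-1.29, 1.29], [0.11, 2.56], [-1.05, 4.19], [0.11, 1.86], [-2.63, 2.63]. Speed limits (rad/s): [2.22, 2.22, 3.01, 3.01, 3.14, 3.14, 3.14].

## Interface

Orientations are given as a 3x3 rotation matrix whose columns are the frame's x, y, z axes.
In Python, from cell import robot gives the robot as it stands.
- The arm moves only by the shell command python3 -m handwheel 'ROWS' [FORCE]. ROWS is JSON, a list of rows, each an object of numbers: "tx", "ty", "tz": the shift along the world's x, y, z in m; "wx", "wy", "wz": the turn, a rotation vector about the world's x, y, z in rad; "grip": the opening, from -1 (shut) to 1 (fully open). A call has 1 to 8 rows; each row shifts and turns the commanded pose from where the row before left it; what a row does not reach is not made up. A row lasts 1/10 s, in which the tool goes at most 50 mm and 8.59 degrees, less where a joint would pass 70% of its speed; a pose out of reach is approached as far as the arm can. A call with a gripper value outside its range is refused whole. The fingers move at their own pace and stop on an object; FORCE is the grip in N (left out, the last holds). Time passes only in rows, so rows that do not move let the fingers close. It gives the time, the measured TCP pose, the force, the opening and the grip force at its end, in the units of the state.
- robot.state(): the state, without advancing time (a new reading comes with each control period).
- robot.grab_frame(name): name is "scene" or "side" or "wrist"; returns a dict with "img" (420x560x3 uint8, red, green, blue), "fovy" (degrees; the focal length in pixels is half the picture's height over the tangent of half this angle, whatever the lens; pixels are square), "cx", "cy" (the principal point, pixels), "R" (3x3) and "t" (3): a world point X has camera coordinates R X + t. Camera axes: x right, y down, z forward; pixel columns grow to the right and rows downward; lengths in m; the calibration is good to about 2 mm. A picture is of the moment at which its call begins. There is no depth.
- robot.finish_job(): hands the job in; it is judged then, once.
The state is a dict: "clock": time; "joint_pos": joint angles; "qd": joint speeds; "tau": joint torques, N m; "ee_pos": TCP position; "orientation": TCP orientation; "contact_force": force on the tool from outside, world axes, zero at the start; "ft_torque": the same for the moment, N m; "grip_width": opening from 0.0 (shut) to 1.0 (fully open); "grip_force": force on a finger pad.
Only numpy, scipy, OpenCV 4.12 (cv2) and the standard library are available. Lean on these libraries where they do the work, as an engineer would, in place of code of your own. Each camera call takes 0.05 s, during which the arm holds its last target. There are 200 camera calls.

## Working session

There is one attempt and no reset: what is moved stays moved. The work goes in short steps, Python scripts to look and compute and a shell command to move; the robot and the scene stay as the last step left them, time stands still between calls to the robot, and variables do not carry over. Pictures are saved under pics/ and viewed, at most 10 in all, crops included, and the job is handed in when it is done.

```bash
mkdir -p pics; python3 - <<'E'
from cell import robot
import cv2,numpy as np
ims=[]
for n in("scene","side"):
    f=robot.grab_frame(n);np.savez(f"{n}.npz",**f);cv2.imwrite(f"pics/{n}0.png",f["img"][:,:,::-1])
    R,t=np.array(f["R"]),np.array(f["t"]);print(n,f["fovy"],-R.T@t,R[2],f["cx"],f["cy"])
s=robot.state();print(s["clock"],s["ee_pos"],s["orientation"])
E
```

```text
scene 46.37981607606804 [ 1.06655269 -0.2660708   0.64674788] [-0.59676926  0.48570141 -0.63871793] 282.970382792259 200.5125084404028
side 51.40917289254324 [0.46038677 0.83809597 0.63976827] [ 0.10443721 -0.76287719 -0.63805272] 277.70853246605867 221.27104250263488
0.1 [ 0.20354352 -0.69535235  0.20778673] [[ 9.59707164e-01  2.81001602e-01 -5.09906419e-04]
 [ 2.81002043e-01 -9.59706212e-01  1.35580674e-03]
 [-1.08376492e-04 -1.44446219e-03 -9.99998951e-01]]
```

View pics/scene0.png

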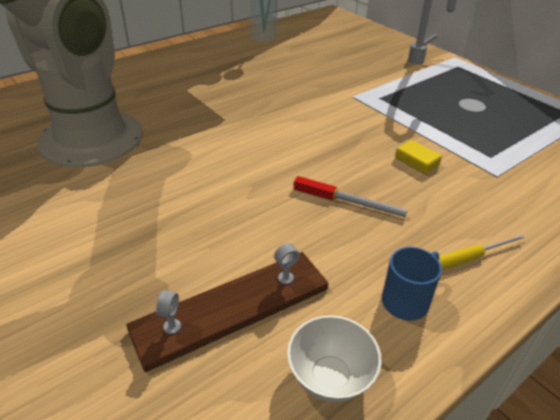

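View pics/side0.png

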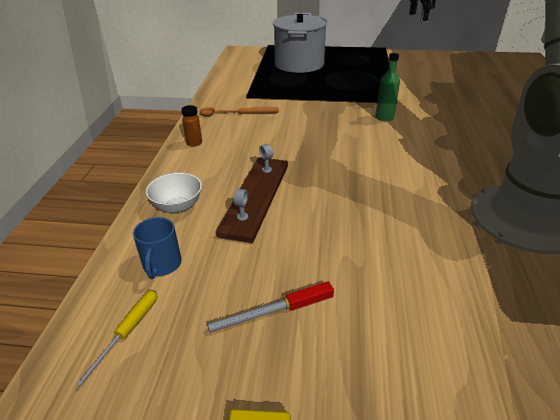

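The scene view shows the steel: red handle about (315,188), tip (405,213). The eyes are at (168,303) and (287,257). In the side view the handle is at (310,296), the tip at (210,327), and the eyes at (266,152) and (240,198).

```bash
cat > h.py <<'E'
import numpy as np,cv2
def ray(f,p):
    R,t=np.array(f["R"]),np.array(f["t"]);F=210/np.tan(np.radians(float(f["fovy"]))/2)
    d=R.T@np.array([(p[0]-f["cx"])/F,(p[1]-f["cy"])/F,1]);return -R.T@t,d/np.linalg.norm(d)
def plane(f,p,z):
    o,d=ray(f,p);return o+d*(z-o[2])/d[2]
def tri(f,p,g,q):
    A=np.zeros((3,3));b=np.zeros(3)
    for o,d in(ray(f,p),ray(g,q)):
        P=np.eye(3)-np.outer(d,d);A+=P;b+=P@o
    X=np.linalg.solve(A,b);o,d=ray(f,p);return X,np.linalg.norm(np.cross(X-o,d))
def proj(f,X):
    F=210/np.tan(np.radians(float(f["fovy"]))/2);c=np.array(f["R"])@X+np.array(f["t"]);return c[:2]/c[2]*F+[f["cx"],f["cy"]]
def red(im):
    h=cv2.cvtColor(im,cv2.COLOR_RGB2HSV);m=((h[...,0]<6)|(h[...,0]>174))&(h[...,1]>190)&(h[...,2]>90)
    n,l,s,c=cv2.connectedComponentsWithStats(m.astype(np.uint8));i=1+np.argmax(s[1:,4]);return l==i
E
python3 - <<'E'
from h import *
f=np.load("scene.npz");g=np.load("side.npz")
a=[]
for k in(f,g):
    ys,xs=np.nonzero(red(k["img"]));c=(xs.mean(),ys.mean());a.append(c);print(c,len(xs),plane(k,c,.014))
print("grip",tri(f,a[0],g,a[1]))
print("tip",tri(f,(405,213),g,(210,327)),plane(f,(405,213),.012),plane(g,(210,327),.012))
for p,q in(((168,303),(266,152)),((287,257),(240,198))):print("eye",tri(f,p,g,q))
ims=[]
for k,(x,y) in((f,(168,312)),(f,(287,265)),(g,(266,158)),(g,(240,205))):
    ims.append(cv2.resize(k["img"][y-30:y+30,x-40:x+40,::-1],(400,300),interpolation=cv2.INTER_CUBIC))
cv2.imwrite("pics/eyes.png",np.vstack([np.hstack(ims[:2]),np.hstack(ims[2:])]))
E
```

```text
(np.float64(313.87920792079206), np.float64(187.38217821782177)) 505 [0.48004466 0.29362818 0.014     ]
(np.float64(309.94251336898395), np.float64(295.07754010695186)) 748 [0.4768191  0.29781918 0.014     ]
grip (array([0.47719792, 0.29587328, 0.01140782]), np.float64(0.00038444631554370346))
tip (array([0.64690066, 0.38751035, 0.01140703]), np.float64(0.001011857697022428)) [0.64823267 0.38729524 0.012     ] [0.64586594 0.38739127 0.012     ]
eye (array([ 0.61537631, -0.10807774,  0.07341061]), np.float64(0.0004691794578799448))
eye (array([0.64524946, 0.08836439, 0.07177778]), np.float64(0.0002126154987902996))
```

View pics/eyes.png

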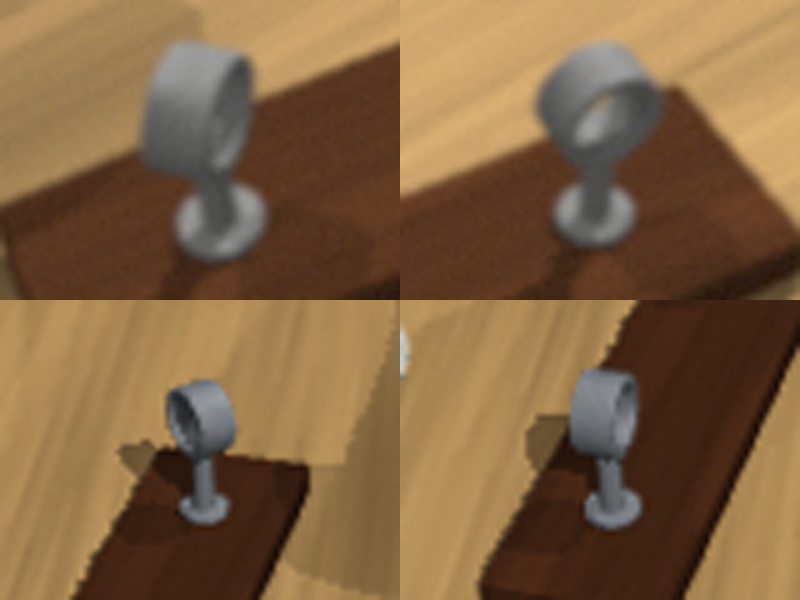

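The left eye in the scene view (x≈0.615, y≈-0.108) is the loose one: its ring is seen almost edge-on. Its opening yaw comes to about 0.7, and square is about -0.15. The steel is at (0.477, 0.296), yaw 0.495, and its measured length of 193 mm fits the given 195 mm. I'm moving above it now.

```bash
python3 -m handwheel '[{"tx":0.04,"ty":0.025,"wz":0.03},{"tx":0.04,"ty":0.025,"wz":0.03},{"tx":0.04,"ty":0.03,"wz":0.03},{"tx":0.04,"ty":0.03,"wz":0.03},{"tx":0.04,"ty":0.03,"wz":0.03},{"tx":0.04,"ty":0.03,"wz":0.03},{"tx":0.04,"ty":0.03,"wz":0.03},{"tx":0.02,"ty":0.04}]' 60
python3 -m handwheel '[{"ty":0.045},{"ty":0.045},{"ty":0.045},{"ty":0.045},{"ty":0.045},{"ty":0.045},{"ty":0.045},{"ty":0.045}]'
python3 -m handwheel '[{"ty":0.045},{"ty":0.045},{"ty":0.045},{"ty":0.045},{"ty":0.045},{"ty":0.045},{"ty":0.045},{"ty":0.045}]'
```

```text
invalid input at $[0]: expected keys tx, ty, tz, wx, wy, wz, grip
invalid input at $[0]: expected keys tx, ty, tz, wx, wy, wz, grip
invalid input at $[0]: expected keys tx, ty, tz, wx, wy, wz, grip
```

```bash
python3 -m handwheel '[{"tx":0.04,"ty":0.025,"tz":0,"wx":0,"wy":0,"wz":0.03,"grip":1},{"tx":0.04,"ty":0.025,"tz":0,"wx":0,"wy":0,"wz":0.03,"grip":1},{"tx":0.04,"ty":0.03,"tz":0,"wx":0,"wy":0,"wz":0.03,"grip":1},{"tx":0.04,"ty":0.03,"tz":0,"wx":0,"wy":0,"wz":0.03,"grip":1},{"tx":0.04,"ty":0.03,"tz":0,"wx":0,"wy":0,"wz":0.03,"grip":1},{"tx":0.04,"ty":0.03,"tz":0,"wx":0,"wy":0,"wz":0.03,"grip":1},{"tx":0.04,"ty":0.03,"tz":0,"wx":0,"wy":0,"wz":0.03,"grip":1},{"tx":0.02,"ty":0.04,"tz":0,"wx":0,"wy":0,"wz":0,"grip":1}]' 60
python3 -m handwheel '[{"tx":0,"ty":0.045,"tz":0,"wx":0,"wy":0,"wz":0,"grip":1},{"tx":0,"ty":0.045,"tz":0,"wx":0,"wy":0,"wz":0,"grip":1},{"tx":0,"ty":0.045,"tz":0,"wx":0,"wy":0,"wz":0,"grip":1},{"tx":0,"ty":0.045,"tz":0,"wx":0,"wy":0,"wz":0,"grip":1},{"tx":0,"ty":0.045,"tz":0,"wx":0,"wy":0,"wz":0,"grip":1},{"tx":0,"ty":0.045,"tz":0,"wx":0,"wy":0,"wz":0,"grip":1},{"tx":0,"ty":0.045,"tz":0,"wx":0,"wy":0,"wz":0,"grip":1},{"tx":0,"ty":0.045,"tz":0,"wx":0,"wy":0,"wz":0,"grip":1}]'
```

```text
clock: 0.9
ee_pos: [0.5071, -0.4543, 0.2079]
orientation: [[0.879, 0.477, 0.001], [0.477, -0.879, 0.0], [0.001, 0.0, -1.0]]
contact_force: [0.6, 0.7, -0.1]
grip_width: 1.0
grip_force: 0.0
clock: 1.7
ee_pos: [0.5033, -0.0941, 0.2085]
orientation: [[0.88, 0.475, -0.0], [0.475, -0.88, -0.0], [-0.0, -0.0, -1.0]]
contact_force: [1.3, 1.0, -0.4]
grip_width: 0.998
grip_force: 0.0
```

```bash
python3 - <<'E'
from h import *
from cell import robot
f=robot.grab_frame("wrist");np.savez("wrist1.npz",**f);cv2.imwrite("pics/wrist1.png",f["img"][:,:,::-1])
print(proj(f,np.array([.6154,-.108,.075])))
E
python3 -m handwheel '[{"tx":0,"ty":0.049,"tz":0,"wx":0,"wy":0,"wz":0,"grip":1},{"tx":0,"ty":0.049,"tz":0,"wx":0,"wy":0,"wz":0,"grip":1},{"tx":0,"ty":0.049,"tz":0,"wx":0,"wy":0,"wz":0,"grip":1},{"tx":0,"ty":0.049,"tz":0,"wx":0,"wy":0,"wz":0,"grip":1},{"tx":0,"ty":0.049,"tz":0,"wx":0,"wy":0,"wz":0,"grip":1},{"tx":0,"ty":0.049,"tz":0,"wx":0,"wy":0,"wz":0,"grip":1},{"tx":-0.013,"ty":0.048,"tz":-0.02,"wx":0,"wy":0,"wz":0,"grip":1},{"tx":-0.013,"ty":0.048,"tz":-0.02,"wx":0,"wy":0,"wz":0,"grip":1}]'
python3 - <<'E'
from h import *
from cell import robot
f=robot.grab_frame("wrist");np.savez("wrist2.npz",**f);cv2.imwrite("pics/wrist2.png",f["img"][:,:,::-1])
m=red(f["img"]).astype(np.uint8);r=cv2.minAreaRect(cv2.findNonZero(m));print(r)
P=[plane(f,p,.024)for p in cv2.boxPoints(r)];print(np.round(P,4),np.mean(P,0))
E
```

```text
[364.90048294  73.45382178]
clock: 2.55
ee_pos: [0.4794, 0.2896, 0.171]
orientation: [[0.88, 0.475, 0.001], [0.475, -0.88, 0.001], [0.001, -0.0, -1.0]]
contact_force: [0.6, -0.4, 0.6]
grip_width: 1.003
grip_force: 0.0
((264.0, 177.5), (87.0, 18.0), 90.0)
[[0.5123 0.3274 0.024 ]
 [0.5192 0.3145 0.024 ]
 [0.4536 0.2793 0.024 ]
 [0.4462 0.2931 0.024 ]] [0.48280872 0.30359783 0.024     ]
```

```bash
python3 -c "
import cv2,numpy as np
cv2.imwrite('pics/w12.png',cv2.resize(np.hstack([cv2.imread('pics/wrist1.png'),cv2.imread('pics/wrist2.png')]),(800,300)))"
```

```text
(no output)
```

View pics/w12.png

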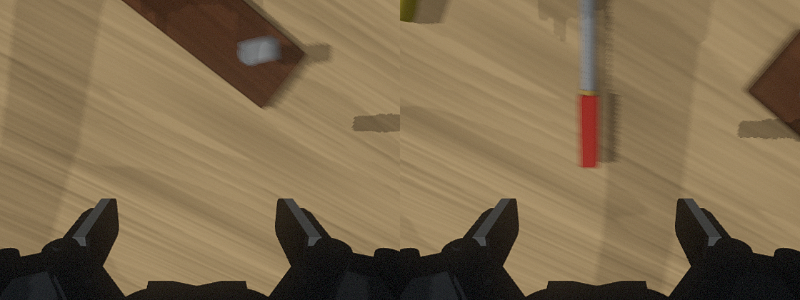

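Wrist view 1 (left half) shows the loose ring at about (361,70) full scale, as predicted, with an opening yaw of about 0.65. View 2 shows the handle at about (264,184), aligned with the tool x axis. I'm re-measuring now that the arm is still.

```bash
python3 - <<'E'
from h import *
from cell import robot
f=robot.grab_frame("wrist");f=robot.grab_frame("wrist");np.savez("wrist3.npz",**f)
im=f["img"].astype(int);m=((im[...,0]>90)&(im[...,0]>2.0*im[...,1])&(im[...,0]>2.0*im[...,2])).astype(np.uint8)
m=cv2.morphologyEx(m,cv2.MORPH_OPEN,np.ones((7,7)));n,l,s,c=cv2.connectedComponentsWithStats(m);i=1+np.argmax(s[1:,4])
r=cv2.minAreaRect(cv2.findNonZero((l==i).astype(np.uint8)));print(r,s[i])
P=[plane(f,p,.022)for p in cv2.boxPoints(r)];print(np.round(P,4),np.mean(P,0))
s=robot.state();print(s["ee_pos"],s["clock"],-np.array(f["R"]).T@f["t"])
E
```

```text
((278.0, 184.0), (102.0, 26.0), 90.0) [ 265  133   27  103 2678]
[[0.5123 0.3259 0.022 ]
 [0.5225 0.3074 0.022 ]
 [0.4457 0.2639 0.022 ]
 [0.4346 0.2839 0.022 ]] [0.47874386 0.29527761 0.022     ]
[0.47734443 0.29082105 0.16980283] 2.7 [0.54106792 0.33094765 0.33335   ]
```

```bash
python3 -m handwheel '[{"tx":0.001,"ty":0.005,"tz":-0.03,"wx":0,"wy":0,"wz":0.008,"grip":1},{"tx":0,"ty":0,"tz":-0.03,"wx":0,"wy":0,"wz":0,"grip":1},{"tx":0,"ty":0,"tz":-0.03,"wx":0,"wy":0,"wz":0,"grip":1},{"tx":0,"ty":0,"tz":-0.03,"wx":0,"wy":0,"wz":0,"grip":1},{"tx":0,"ty":0,"tz":-0.025,"wx":0,"wy":0,"wz":0,"grip":1},{"tx":0,"ty":0,"tz":-0.015,"wx":0,"wy":0,"wz":0,"grip":1},{"tx":0,"ty":0,"tz":-0.006,"wx":0,"wy":0,"wz":0,"grip":1},{"tx":0,"ty":0,"tz":0,"wx":0,"wy":0,"wz":0,"grip":1}]' 60
```

```text
clock: 3.5
ee_pos: [0.4807, 0.2915, 0.0049]
orientation: [[0.877, 0.481, -0.001], [0.481, -0.877, -0.001], [-0.001, 0.001, -1.0]]
contact_force: [-0.0, -0.4, 0.4]
grip_width: 1.0
grip_force: 0.0
```

```bash
python3 -m handwheel '[{"tx":0,"ty":0,"tz":0,"wx":0,"wy":0,"wz":0,"grip":-1},{"tx":0,"ty":0,"tz":0,"wx":0,"wy":0,"wz":0,"grip":-1},{"tx":0,"ty":0,"tz":0,"wx":0,"wy":0,"wz":0,"grip":-1},{"tx":0,"ty":0,"tz":0,"wx":0,"wy":0,"wz":0,"grip":-1},{"tx":0,"ty":0,"tz":0,"wx":0,"wy":0,"wz":0,"grip":-1},{"tx":0,"ty":0,"tz":0,"wx":0,"wy":0,"wz":0,"grip":-1},{"tx":0,"ty":0,"tz":0,"wx":0,"wy":0,"wz":0,"grip":-1},{"tx":0,"ty":0,"tz":0,"wx":0,"wy":0,"wz":0,"grip":-1}]' 60
```

```text
clock: 4.3
ee_pos: [0.4804, 0.2928, 0.0053]
orientation: [[0.876, 0.482, -0.0], [0.482, -0.876, -0.0], [-0.0, 0.0, -1.0]]
contact_force: [0.8, 0.6, 0.5]
grip_width: 0.0
grip_force: 0.0
```

Closed to zero width, so the handle was missed. I'm checking with a picture.

```bash
python3 - <<'E'
from h import *
from cell import robot
f=robot.grab_frame("side");g=robot.grab_frame("wrist")
a=cv2.resize(f["img"][220:370,180:380],(533,400));b=cv2.resize(g["img"],(267,200))
im=np.zeros((400,800,3),np.uint8);im[:,:533]=a;im[:200,533:]=b;cv2.imwrite("pics/miss.png",im[:,:,::-1])
print(robot.state()["grip_width"])
E
```

```text
0.001694607746517542
```

View pics/miss.png

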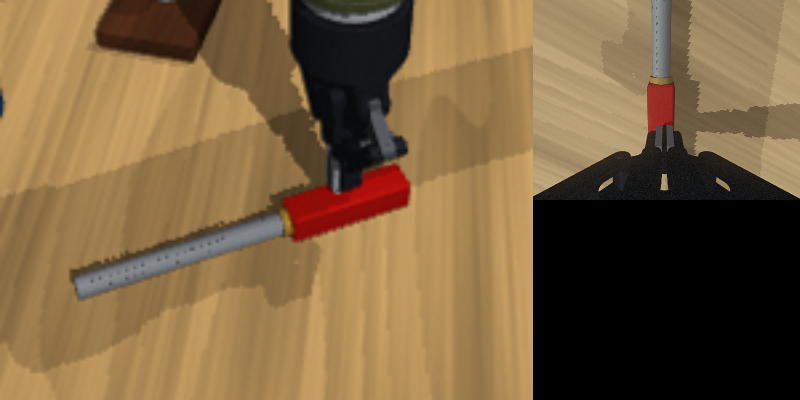

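The fingers are shut on top of the handle: in the picture the tip is at (345,190), above the red bar. So the tip is higher than the reading suggests, and I'll triangulate the fingertip.

```bash
python3 - <<'E'
from h import *
from cell import robot
fs={n:robot.grab_frame(n) for n in("scene","side","wrist")};s=robot.state();T=np.array(s["ee_pos"]);print(T)
out=[]
for n,f in fs.items():
    np.savez(f"m_{n}.npz",**f)
    p=proj(f,T);print(n,p,proj(f,np.array([.478,.2955,.012])));im=f["img"].copy()
    x,y=np.clip(p.astype(int),[30,30],[529,389]);cv2.circle(im,(int(p[0]),int(p[1])),1,(0,255,0),-1)
    out.append(cv2.resize(im[y-30:y+30,x-30:x+30],(266,266),interpolation=cv2.INTER_NEAREST))
cv2.imwrite("pics/tipchk.png",np.hstack(out)[:,:,::-1])
E
```

```text
[0.48042355 0.29274065 0.00522504]
scene [313.41683645 190.9073436 ] [313.85675253 187.318997  ]
side [308.06748588 295.94230792] [309.36001154 294.78612273]
wrist [277.74031064 261.84223145] [270.01248647 269.569202  ]
```

View pics/tipchk.png

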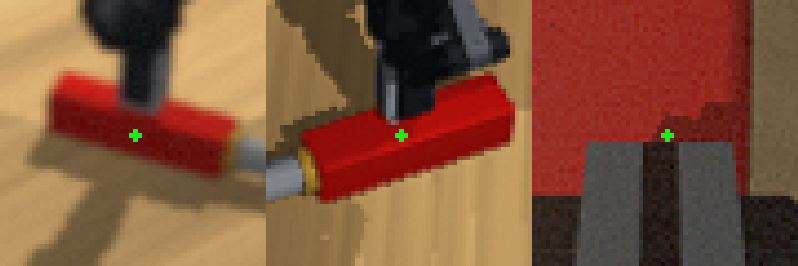

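The tips rest on the handle top, about 20 mm higher than the reported TCP. I'll lift, open, shift (-2, +3) mm and go lower in small steps, watching the force.

```bash
python3 -m handwheel '[{"tx":0,"ty":0,"tz":0.02,"wx":0,"wy":0,"wz":0,"grip":1},{"tx":0,"ty":0,"tz":0.02,"wx":0,"wy":0,"wz":0,"grip":1},{"tx":-0.002,"ty":0.003,"tz":0,"wx":0,"wy":0,"wz":0.003,"grip":1},{"tx":0,"ty":0,"tz":0,"wx":0,"wy":0,"wz":0,"grip":1},{"tx":0,"ty":0,"tz":0,"wx":0,"wy":0,"wz":0,"grip":1},{"tx":0,"ty":0,"tz":0,"wx":0,"wy":0,"wz":0,"grip":1},{"tx":0,"ty":0,"tz":-0.02,"wx":0,"wy":0,"wz":0,"grip":1},{"tx":0,"ty":0,"tz":-0.02,"wx":0,"wy":0,"wz":0,"grip":1}]' 60
python3 -m handwheel '[{"tx":0,"ty":0,"tz":-0.005,"wx":0,"wy":0,"wz":0,"grip":1},{"tx":0,"ty":0,"tz":-0.004,"wx":0,"wy":0,"wz":0,"grip":1},{"tx":0,"ty":0,"tz":-0.003,"wx":0,"wy":0,"wz":0,"grip":1},{"tx":0,"ty":0,"tz":0,"wx":0,"wy":0,"wz":0,"grip":1}]'
```

```text
clock: 5.35
ee_pos: [0.4787, 0.2958, 0.0047]
orientation: [[0.875, 0.484, 0.001], [0.484, -0.875, 0.0], [0.001, -0.0, -1.0]]
contact_force: [0.6, -0.4, -0.3]
grip_width: 0.999
grip_force: 0.0
clock: 5.75
ee_pos: [0.4785, 0.2958, -0.0066]
orientation: [[0.875, 0.485, 0.0], [0.485, -0.875, 0.0], [0.0, 0.0, -1.0]]
contact_force: [0.4, 0.2, 0.3]
grip_width: 0.998
grip_force: 0.0
```

```bash
python3 -m handwheel '[{"tx":0,"ty":0,"tz":-0.004,"wx":0,"wy":0,"wz":0,"grip":1},{"tx":0,"ty":0,"tz":-0.003,"wx":0,"wy":0,"wz":0,"grip":1},{"tx":0,"ty":0,"tz":0,"wx":0,"wy":0,"wz":0,"grip":0},{"tx":0,"ty":0,"tz":0,"wx":0,"wy":0,"wz":0,"grip":-1},{"tx":0,"ty":0,"tz":0,"wx":0,"wy":0,"wz":0,"grip":-1},{"tx":0,"ty":0,"tz":0,"wx":0,"wy":0,"wz":0,"grip":-1},{"tx":0,"ty":0,"tz":0,"wx":0,"wy":0,"wz":0,"grip":-1},{"tx":0,"ty":0,"tz":0,"wx":0,"wy":0,"wz":0,"grip":-1}]' 60
```

```text
clock: 6.55
ee_pos: [0.4786, 0.2958, -0.0134]
orientation: [[0.875, 0.485, 0.0], [0.485, -0.875, 0.0], [0.0, -0.0, -1.0]]
contact_force: [-0.8, -0.5, 5.7]
grip_width: 0.262
grip_force: 59.7
```

Gripped (0.262 ≈ 22 mm, 60 N). I'll lift and carry it to a pre-insertion pose with the tip 50 mm short of the loop, still high.

```bash
python3 -m handwheel '[{"tx":0,"ty":0,"tz":0.02,"wx":0,"wy":0,"wz":0,"grip":-1},{"tx":0,"ty":0,"tz":0.035,"wx":0,"wy":0,"wz":0,"grip":-1},{"tx":0,"ty":0,"tz":0.035,"wx":0,"wy":0,"wz":0,"grip":-1},{"tx":0,"ty":0,"tz":0.035,"wx":0,"wy":0,"wz":0,"grip":-1},{"tx":0,"ty":-0.02,"tz":0.035,"wx":0,"wy":0,"wz":0,"grip":-1},{"tx":0,"ty":-0.04,"tz":0,"wx":0,"wy":0,"wz":0.02,"grip":-1},{"tx":0,"ty":-0.04,"tz":0,"wx":0,"wy":0,"wz":0.02,"grip":-1},{"tx":0,"ty":-0.04,"tz":0,"wx":0,"wy":0,"wz":0.02,"grip":-1}]' 60
python3 -m handwheel '[{"tx":0,"ty":-0.04,"tz":0,"wx":0,"wy":0,"wz":0.02,"grip":-1},{"tx":0,"ty":-0.04,"tz":0,"wx":0,"wy":0,"wz":0.02,"grip":-1},{"tx":0,"ty":-0.04,"tz":0,"wx":0,"wy":0,"wz":0.02,"grip":-1},{"tx":0,"ty":-0.04,"tz":0,"wx":0,"wy":0,"wz":0.02,"grip":-1},{"tx":0,"ty":-0.04,"tz":0,"wx":0,"wy":0,"wz":0.015,"grip":-1},{"tx":-0.01,"ty":-0.04,"tz":0,"wx":0,"wy":0,"wz":0,"grip":-1},{"tx":-0.01,"ty":-0.04,"tz":0,"wx":0,"wy":0,"wz":0,"grip":-1},{"tx":-0.01,"ty":-0.04,"tz":0,"wx":0,"wy":0,"wz":0,"grip":-1}]'
python3 -m handwheel '[{"tx":-0.01,"ty":-0.035,"tz":0,"wx":0,"wy":0,"wz":0,"grip":-1},{"tx":-0.01,"ty":-0.035,"tz":0,"wx":0,"wy":0,"wz":0,"grip":-1},{"tx":-0.007,"ty":-0.024,"tz":0,"wx":0,"wy":0,"wz":0,"grip":-1},{"tx":0,"ty":0,"tz":-0.03,"wx":0,"wy":0,"wz":0,"grip":-1},{"tx":0,"ty":0,"tz":-0.03,"wx":0,"wy":0,"wz":0,"grip":-1},{"tx":0,"ty":0,"tz":-0.03,"wx":0,"wy":0,"wz":0,"grip":-1},{"tx":0,"ty":0,"tz":-0.008,"wx":0,"wy":0,"wz":0,"grip":-1},{"tx":0,"ty":0,"tz":0,"wx":0,"wy":0,"wz":0,"grip":-1}]'
cat > look.py <<'E'
import sys
from h import *
from cell import robot
tag=sys.argv[1];fs={}
for n in("scene","side","wrist"):
    f=robot.grab_frame(n);fs[n]=f;np.savez(f"{tag}_{n}.npz",**f)
s=robot.state();print(s["clock"],s["ee_pos"],s["contact_force"])
c=lambda f,x,y:cv2.resize(f["img"][y-45:y+45,x-60:x+60,::-1],(400,300),interpolation=cv2.INTER_CUBIC)
E=np.array([.6154,-.108,.075])-float(sys.argv[2])*np.array([.79,.61,0])
a=[]
for n in("scene","side"):
    x,y=np.clip(proj(fs[n],E).astype(int),[60,45],[499,374]);print(n,"crop origin",x-60,y-45,"x3.333");a.append(c(fs[n],x,y))
w=cv2.resize(fs["wrist"]["img"][:,:,::-1],(400,300))
cv2.imwrite(f"pics/{tag}.png",np.vstack([np.hstack(a),np.hstack([w,w*0])]))
E
python3 look.py pre 0.03
```

```text
clock: 7.35
ee_pos: [0.478, 0.1543, 0.1464]
orientation: [[0.843, 0.537, 0.0], [0.537, -0.843, -0.0], [0.0, 0.0, -1.0]]
contact_force: [0.6, -0.1, -1.8]
grip_width: 0.261
grip_force: 59.2
clock: 8.15
ee_pos: [0.4475, -0.1658, 0.146]
orientation: [[0.789, 0.614, -0.001], [0.614, -0.789, 0.0], [-0.0, -0.0, -1.0]]
contact_force: [0.9, 0.2, -2.8]
grip_width: 0.264
grip_force: 59.2
clock: 8.95
ee_pos: [0.4207, -0.2577, 0.0474]
orientation: [[0.789, 0.614, -0.003], [0.614, -0.789, 0.001], [-0.001, -0.003, -1.0]]
contact_force: [-0.8, 1.1, -2.0]
grip_width: 0.265
grip_force: 59.4
9.1 [ 0.42202163 -0.25846052  0.04933661] [-0.07502399 -0.68830293 -1.94294961]
scene crop origin 89 253 x3.333
side crop origin 216 103 x3.333
```

View pics/pre.png

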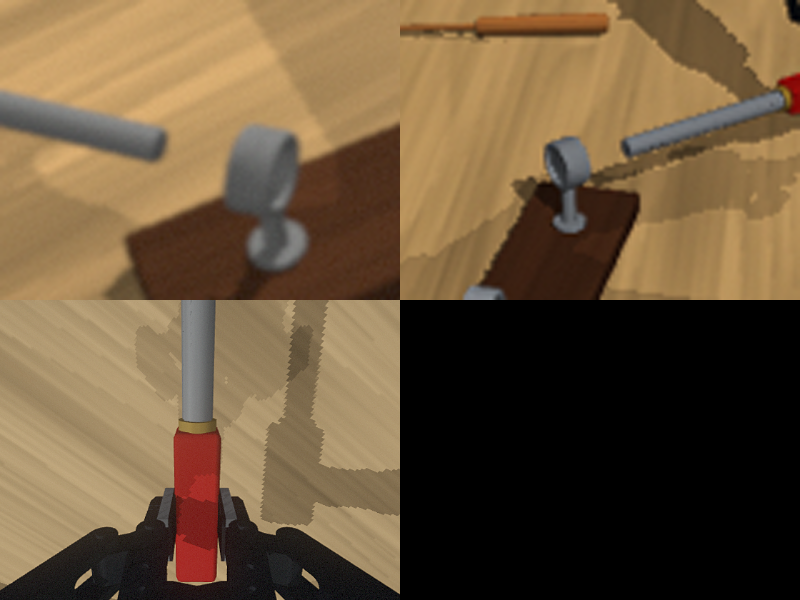

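The tip is at scene (136.1,296.5), side (284.1,147.1). The ring centre is at scene (167.6,303.4), side (266.1,151.9).

```bash
python3 - <<'E'
from h import *
f=np.load("pre_scene.npz");g=np.load("pre_side.npz")
T,e=tri(f,(136.1,296.5),g,(284.1,147.1));E,e2=tri(f,(167.6,303.4),g,(266.1,151.9))
K,e3=tri(f,(89+0/3.333,253+105/3.333),g,(216+340/3.333,103+112/3.333))
print(T,e,E,e2)
H=np.array([.4220,-.2585,T[2]]);d=T-H;print("len",np.linalg.norm(d[:2]),"yaw",np.arctan2(d[1],d[0]))
v=E-T;u=np.array([np.cos(.66),np.sin(.66)]);print("along",v[:2]@u,"left",v[1]*u[0]-v[0]*u[1],"dz",v[2])
# rod axis slope in the images: expected tip/root pixels for level rod at z .075
for n,k in(("scene",f),("side",g)):
    for z in(.070,.075,.08):
        print(n,z,proj(k,np.array([H[0],H[1],z])+.192*np.array([*u,0])),proj(k,np.array([H[0],H[1],z])+.05*np.array([*u,0])))
E
```

```text
[ 0.57364539 -0.13932605  0.07110964] 0.00037655405476996854 [ 0.61534058 -0.10884913  0.07316158] 0.0003458587937350756
len 0.1928697887529199 yaw 0.6660670754732408
along 0.051624793281521766 left -0.001487489972593077 dz 0.0020519359806495663
scene 0.07 [135.11593733 297.30837018] [ 49.76010544 278.08196822]
scene 0.075 [134.53616267 295.1199989 ] [ 48.83354651 275.88360902]
scene 0.08 [133.95122311 292.91213255] [ 47.8990078  273.66631692]
side 0.07 [284.03978145 147.2867683 ] [328.93778781 132.91002384]
side 0.075 [284.0243637  145.57516766] [329.04513231 131.23911941]
side 0.08 [284.00885778 143.85377912] [329.15306198 129.55910638]
```

Rod matches the model (length 193 mm, yaw 0.666); correct by 1.5 mm right and 2 mm up. Insert.

```bash
python3 -m handwheel '[{"tx":0.001,"ty":-0.001,"tz":0.002,"wx":0,"wy":0,"wz":0,"grip":-1},{"tx":0.008,"ty":0.006,"tz":0,"wx":0,"wy":0,"wz":0,"grip":-1},{"tx":0.008,"ty":0.006,"tz":0,"wx":0,"wy":0,"wz":0,"grip":-1},{"tx":0.008,"ty":0.006,"tz":0,"wx":0,"wy":0,"wz":0,"grip":-1},{"tx":0.008,"ty":0.006,"tz":0,"wx":0,"wy":0,"wz":0,"grip":-1},{"tx":0.008,"ty":0.006,"tz":0,"wx":0,"wy":0,"wz":0,"grip":-1},{"tx":0.004,"ty":0.003,"tz":0,"wx":0,"wy":0,"wz":0,"grip":-1},{"tx":0,"ty":0,"tz":0,"wx":0,"wy":0,"wz":0,"grip":-1}]'
python3 look.py ins 0.0
```

```text
clock: 9.9
ee_pos: [0.4672, -0.2254, 0.0501]
orientation: [[0.789, 0.615, 0.0], [0.615, -0.789, 0.0], [0.0, -0.0, -1.0]]
contact_force: [-0.0, -0.2, -1.9]
grip_width: 0.26
grip_force: 59.4
10.05 [ 0.46591397 -0.22649041  0.05017273] [-1.05048998  0.28350944 -3.1342681 ]
scene crop origin 108 257 x3.333
side crop origin 206 106 x3.333
```

View pics/ins.png

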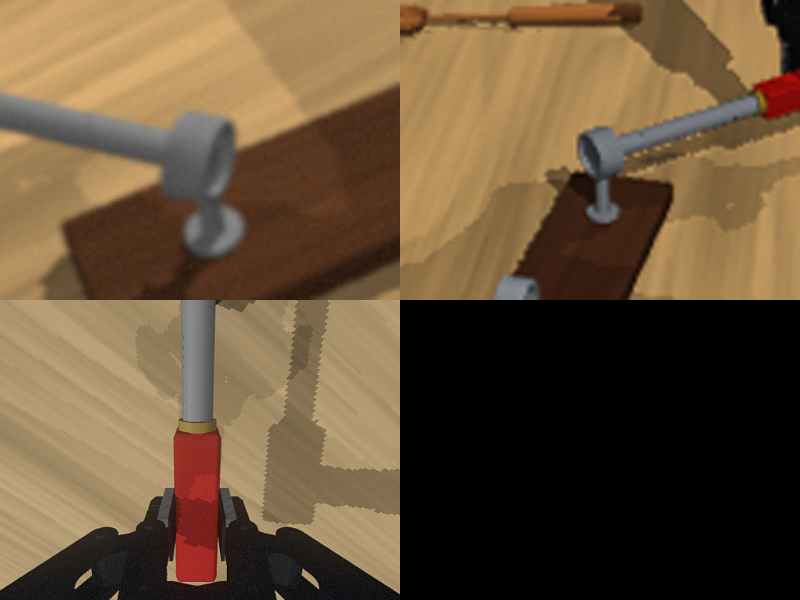

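The rod is in the ring with no side force. I'll push it 40 mm further, then start swinging clockwise about the loop centre.

```bash
python3 -m handwheel '[{"tx":0.008,"ty":0.006,"tz":0,"wx":0,"wy":0,"wz":0,"grip":-1},{"tx":0.008,"ty":0.006,"tz":0,"wx":0,"wy":0,"wz":0,"grip":-1},{"tx":0.008,"ty":0.006,"tz":0,"wx":0,"wy":0,"wz":0,"grip":-1},{"tx":0.006,"ty":0.005,"tz":0,"wx":0,"wy":0,"wz":0,"grip":-1},{"tx":0,"ty":0,"tz":0,"wx":0,"wy":0,"wz":0,"grip":-1}]'
python3 -m handwheel '[{"tx":-0.007,"ty":0.0098,"tz":0,"wx":0,"wy":0,"wz":-0.08,"grip":-1},{"tx":-0.0062,"ty":0.0104,"tz":0,"wx":0,"wy":0,"wz":-0.08,"grip":-1},{"tx":-0.0054,"ty":0.0108,"tz":0,"wx":0,"wy":0,"wz":-0.08,"grip":-1},{"tx":-0.0045,"ty":0.0112,"tz":0,"wx":0,"wy":0,"wz":-0.08,"grip":-1},{"tx":-0.0036,"ty":0.0115,"tz":0,"wx":0,"wy":0,"wz":-0.08,"grip":-1},{"tx":-0.0026,"ty":0.0118,"tz":0,"wx":0,"wy":0,"wz":-0.08,"grip":-1},{"tx":0,"ty":0,"tz":0,"wx":0,"wy":0,"wz":0,"grip":-1}]'
```

```text
clock: 10.55
ee_pos: [0.498, -0.2019, 0.0503]
orientation: [[0.788, 0.615, 0.001], [0.615, -0.788, 0.0], [0.001, 0.0, -1.0]]
contact_force: [-0.6, -0.9, -2.6]
grip_width: 0.264
grip_force: 59.4
clock: 11.25
ee_pos: [0.4665, -0.1367, 0.0503]
orientation: [[0.984, 0.18, -0.001], [0.18, -0.984, 0.0], [-0.001, -0.0, -1.0]]
contact_force: [-0.8, -1.7, -2.0]
grip_width: 0.265
grip_force: 59.4
```

```bash
python3 -m handwheel '[{"tx":-0.0012,"ty":0.0125,"tz":0,"wx":0,"wy":0,"wz":-0.08,"grip":-1},{"tx":-0.0007,"ty":0.0121,"tz":0,"wx":0,"wy":0,"wz":-0.08,"grip":-1},{"tx":0.0002,"ty":0.0121,"tz":0,"wx":0,"wy":0,"wz":-0.08,"grip":-1},{"tx":0.0012,"ty":0.012,"tz":0,"wx":0,"wy":0,"wz":-0.08,"grip":-1},{"tx":0.0022,"ty":0.0119,"tz":0,"wx":0,"wy":0,"wz":-0.08,"grip":-1},{"tx":0.0031,"ty":0.0117,"tz":0,"wx":0,"wy":0,"wz":-0.08,"grip":-1},{"tx":0.004,"ty":0.0114,"tz":0,"wx":0,"wy":0,"wz":-0.08,"grip":-1},{"tx":0,"ty":0,"tz":0,"wx":0,"wy":0,"wz":0,"grip":-1}]'
python3 look.py swing 0.0; python3 - <<'E'
from cell import robot
s=robot.state();print(s["joint_pos"],s["ft_torque"],s["orientation"][0])
E
```

```text
clock: 12.05
ee_pos: [0.4759, -0.0534, 0.0501]
orientation: [[0.93, -0.368, -0.001], [-0.368, -0.93, 0.0], [-0.001, 0.0, -1.0]]
contact_force: [-1.3, -1.0, -0.7]
grip_width: 0.264
grip_force: 59.4
12.2 [ 0.47553305 -0.05466183  0.05022038] [-1.14703056  2.32376078 -2.44896365]
scene crop origin 108 257 x3.333
side crop origin 206 106 x3.333
[-0.09585986  0.58542135  0.13114558  2.29011306 -0.26407496  0.27995859
 -1.67870182] [0.3626931  0.34145948 0.20377791] [ 9.30201525e-01 -3.67048534e-01 -7.05225879e-04]
```

View pics/swing.png

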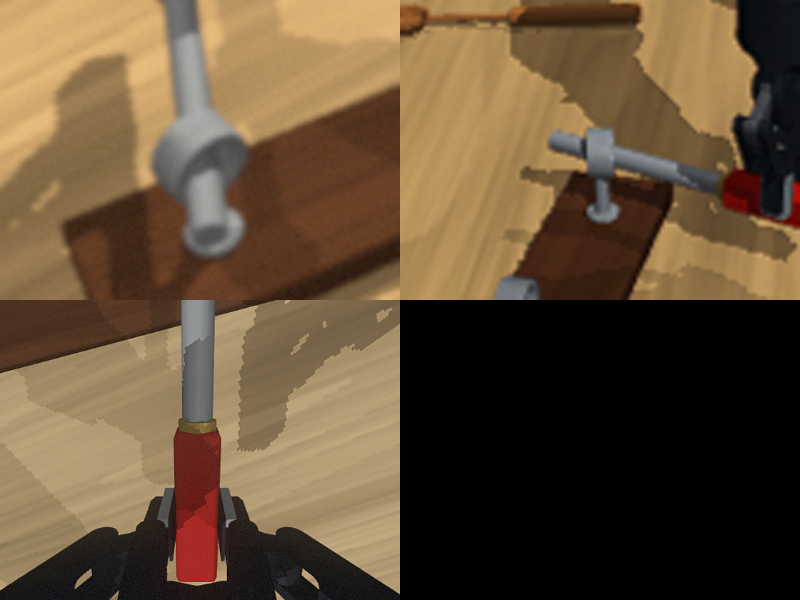

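The eye is turning: it is edge-on in the side view at about (599,150) in the crop, yaw about 0.1. The rod is at -0.376 and needs about -0.63 for square.

```bash
python3 -m handwheel '[{"tx":0.0036,"ty":0.0095,"tz":0,"wx":0,"wy":0,"wz":-0.063,"grip":-1},{"tx":0.0042,"ty":0.009,"tz":0,"wx":0,"wy":0,"wz":-0.063,"grip":-1},{"tx":0.0048,"ty":0.009,"tz":0,"wx":0,"wy":0,"wz":-0.063,"grip":-1},{"tx":0.0054,"ty":0.0085,"tz":0,"wx":0,"wy":0,"wz":-0.063,"grip":-1},{"tx":0,"ty":0,"tz":0,"wx":0,"wy":0,"wz":0,"grip":-1},{"tx":0,"ty":0,"tz":0,"wx":0,"wy":0,"wz":0,"grip":-1}]'
cat > ringw.py <<'E'
# silhouette width of each ring in the side view, in mm, from the level rows at its centre, vs. prediction
import sys
from h import *
def mask(im):
    im=im.astype(int);return (abs(im[...,0]-im[...,2])<28)&(im.sum(2)>190)
f=np.load(sys.argv[1])
for nm,C in(("loose",[.6154,-.1085,.075]),("tight",[.6452,.0884,.075])):
    C=np.array(C);x,y=proj(f,C).round().astype(int);m=mask(f["img"])
    d=np.linalg.norm(np.array(f["R"])@C+f["t"]);F=210/np.tan(np.radians(float(f["fovy"]))/2)
    w=[m[r,x-18:x+19].sum()*d/F*1000 for r in range(y-7,y+8)]
    ax=C-(-np.array(f["R"]).T@f["t"]);print(nm,(x,y),np.round(w,1),"view yaw",np.arctan2(ax[1],ax[0]))
E
python3 - <<'E'
from h import *
from cell import robot
f=robot.grab_frame("side");np.savez("sw2_side.npz",**f);f=robot.grab_frame("scene");np.savez("sw2_scene.npz",**f)
s=robot.state();print(s["ee_pos"],s["orientation"][:,0],s["ft_torque"],s["contact_force"])
E
python3 ringw.py side.npz;python3 ringw.py scene.npz
```

```text
clock: 12.8
ee_pos: [0.494, -0.0195, 0.0503]
orientation: [[0.808, -0.589, 0.0], [-0.589, -0.808, -0.001], [0.001, 0.0, -1.0]]
contact_force: [-0.3, -2.2, -2.7]
grip_width: 0.265
grip_force: 59.5
[ 0.49388597 -0.01922225  0.05034814] [ 8.07777908e-01 -5.89486658e-01  5.75745508e-04] [-0.61692488 -0.09897477 -0.26093861] [ 1.35032009 -2.55688219 -1.86683224]
loose (np.int64(266), np.int64(151)) [10.2 20.4 28.1 23.  23.  25.5 25.5 23.  23.  28.1 30.6 30.6 30.6 20.4
  5.1] view yaw -1.4084784525466123
tight (np.int64(240), np.int64(197)) [24.1 26.3 24.1 28.5 30.7 30.7 30.7 30.7 30.7 30.7 28.5 28.5 28.5 24.1
 21.9] view yaw -1.3290979251831874
loose (np.int64(168), np.int64(303)) [28.9 28.9 30.4 30.4 30.4 30.4 31.9 33.4 33.4 31.9 31.9 31.9 31.9 30.4
 30.4] view yaw 2.8055748241905545
tight (np.int64(287), np.int64(256)) [29.1 32.4 35.6 35.6 38.9 40.5 38.9 40.5 38.9 38.9 37.2 34.  32.4 32.4
 29.1] view yaw 2.442189480201558
```

```bash
python3 -m handwheel '[{"tx":-0.0068,"ty":-0.0102,"tz":0,"wx":0,"wy":0,"wz":0.081,"grip":-1},{"tx":-0.006,"ty":-0.0107,"tz":0,"wx":0,"wy":0,"wz":0.081,"grip":-1},{"tx":-0.0051,"ty":-0.0111,"tz":0,"wx":0,"wy":0,"wz":0.081,"grip":-1},{"tx":-0.0042,"ty":-0.0115,"tz":0,"wx":0,"wy":0,"wz":0.081,"grip":-1},{"tx":-0.0032,"ty":-0.0118,"tz":0,"wx":0,"wy":0,"wz":0.081,"grip":-1},{"tx":-0.0022,"ty":-0.012,"tz":0,"wx":0,"wy":0,"wz":0.081,"grip":-1},{"tx":-0.0013,"ty":-0.0122,"tz":0,"wx":0,"wy":0,"wz":0.081,"grip":-1},{"tx":0,"ty":0,"tz":0,"wx":0,"wy":0,"wz":0,"grip":-1}]'
python3 - <<'E'
from h import *
from cell import robot
f=robot.grab_frame("side");np.savez("sw3_side.npz",**f);f=robot.grab_frame("scene");np.savez("sw3_scene.npz",**f)
s=robot.state();print(s["ee_pos"],s["orientation"][:,0],s["ft_torque"],s["contact_force"],s["clock"])
E
```

```text
clock: 13.7
ee_pos: [0.4645, -0.0991, 0.0504]
orientation: [[0.998, -0.064, -0.0], [-0.064, -0.998, -0.0], [-0.0, 0.0, -1.0]]
contact_force: [-0.4, -1.1, -2.5]
grip_width: 0.265
grip_force: 59.5
[ 0.46493843 -0.09742876  0.05032502] [ 9.97807684e-01 -6.61801224e-02 -1.34502890e-04] [-0.00681054  0.06358547  0.01138711] [-0.44698772  0.34191196 -2.3825028 ] 13.8
```

```bash
python3 -m handwheel '[{"tx":-0.0003,"ty":-0.0125,"tz":0,"wx":0,"wy":0,"wz":0.081,"grip":-1},{"tx":0.0007,"ty":-0.0125,"tz":0,"wx":0,"wy":0,"wz":0.081,"grip":-1},{"tx":0,"ty":0,"tz":0,"wx":0,"wy":0,"wz":0,"grip":-1}]'
python3 -m handwheel '[{"tx":-0.0095,"ty":-0.001,"tz":0,"wx":0,"wy":0,"wz":0,"grip":-1},{"tx":-0.0095,"ty":-0.001,"tz":0,"wx":0,"wy":0,"wz":0,"grip":-1},{"tx":-0.0095,"ty":-0.001,"tz":0,"wx":0,"wy":0,"wz":0,"grip":-1},{"tx":-0.0095,"ty":-0.001,"tz":0,"wx":0,"wy":0,"wz":0,"grip":-1},{"tx":-0.0095,"ty":-0.001,"tz":0,"wx":0,"wy":0,"wz":0,"grip":-1},{"tx":-0.0095,"ty":-0.001,"tz":0,"wx":0,"wy":0,"wz":0,"grip":-1},{"tx":0,"ty":0,"tz":0,"wx":0,"wy":0,"wz":0,"grip":-1}]'
```

```text
clock: 14.1
ee_pos: [0.4657, -0.1231, 0.0503]
orientation: [[0.995, 0.097, 0.0], [0.097, -0.995, -0.0], [0.0, 0.0, -1.0]]
contact_force: [0.1, 0.2, -2.2]
grip_width: 0.263
grip_force: 59.5
clock: 14.8
ee_pos: [0.4066, -0.1287, 0.0503]
orientation: [[0.995, 0.097, -0.002], [0.097, -0.995, 0.0], [-0.002, -0.0, -1.0]]
contact_force: [0.3, -0.2, -2.5]
grip_width: 0.266
grip_force: 59.5
```

```bash
python3 -m handwheel '[{"tx":-0.006,"ty":-0.025,"tz":0,"wx":0,"wy":0,"wz":0,"grip":-1},{"tx":-0.006,"ty":-0.025,"tz":0,"wx":0,"wy":0,"wz":0,"grip":-1},{"tx":-0.006,"ty":-0.025,"tz":0,"wx":0,"wy":0,"wz":0,"grip":-1},{"tx":-0.005,"ty":-0.025,"tz":0.02,"wx":0,"wy":0,"wz":0,"grip":-1},{"tx":0,"ty":0,"tz":0.03,"wx":0,"wy":0,"wz":0,"grip":-1},{"tx":0,"ty":0,"tz":0.035,"wx":0,"wy":0,"wz":0,"grip":-1},{"tx":0,"ty":0,"tz":0.035,"wx":0,"wy":0,"wz":0,"grip":-1},{"tx":0,"ty":0,"tz":0,"wx":0,"wy":0,"wz":0,"grip":-1}]'
python3 -m handwheel '[{"tx":0.03,"ty":0.036,"tz":0,"wx":0,"wy":0,"wz":-0.05,"grip":-1},{"tx":0.03,"ty":0.036,"tz":0,"wx":0,"wy":0,"wz":-0.05,"grip":-1},{"tx":0.03,"ty":0.036,"tz":0,"wx":0,"wy":0,"wz":-0.05,"grip":-1},{"tx":0.03,"ty":0.036,"tz":0,"wx":0,"wy":0,"wz":-0.05,"grip":-1},{"tx":0.03,"ty":0.036,"tz":0,"wx":0,"wy":0,"wz":-0.047,"grip":-1},{"tx":0,"ty":0,"tz":0,"wx":0,"wy":0,"wz":0,"grip":-1},{"tx":0,"ty":0,"tz":0,"wx":0,"wy":0,"wz":0,"grip":-1}]'
python3 - <<'E'
from h import *
from cell import robot
f=robot.grab_frame("wrist");np.savez("e1.npz",**f);f=robot.grab_frame("side");np.savez("e1s.npz",**f)
E
python3 -m handwheel '[{"tx":0.0075,"ty":0.0493,"tz":0,"wx":0,"wy":0,"wz":0,"grip":-1},{"tx":0.0075,"ty":0.0493,"tz":0,"wx":0,"wy":0,"wz":0,"grip":-1},{"tx":0.0075,"ty":0.0493,"tz":0,"wx":0,"wy":0,"wz":0,"grip":-1},{"tx":0.0075,"ty":0.0493,"tz":0,"wx":0,"wy":0,"wz":0,"grip":-1},{"tx":0,"ty":0,"tz":0,"wx":0,"wy":0,"wz":0,"grip":-1},{"tx":0,"ty":0,"tz":0,"wx":0,"wy":0,"wz":0,"grip":-1}]'
python3 - <<'E'
from h import *
from cell import robot
f=robot.grab_frame("wrist");np.savez("e2.npz",**f);e=np.load("e1.npz");out=[]
for k,C in((e,[.6154,-.1085,.075]),(f,[.6452,.0884,.075])):
    p=proj(k,np.array(C)).round().astype(int);R=np.array(k["R"]);print(p,"img-up yaw",np.arctan2(-R[1,1],-R[1,0]))
    im=k["img"];x,y=p;c=im[y-60:y+60,x-60:x+60].astype(int)
    m=((abs(c[...,0]-c[...,2])<25)&(c.sum(2)>200)).astype(np.uint8);m=cv2.morphologyEx(m,cv2.MORPH_OPEN,np.ones((3,3)))
    n,l,s,_=cv2.connectedComponentsWithStats(m);i=l[60,60] or 1+np.argmax(s[1:,4]);b=(l==i).astype(np.uint8)
    mo=cv2.moments(b,True);print(s[i],cv2.minAreaRect(cv2.findNonZero(b)),"moment ang",np.degrees(.5*np.arctan2(2*mo["mu11"],mo["mu20"]-mo["mu02"])))
    v=c.astype(np.uint8).copy();cn,_=cv2.findContours(b,0,1);cv2.drawContours(v,cn,-1,(0,255,0),1)
    out+=[cv2.resize(c.astype(np.uint8),(400,300)),cv2.resize(v,(400,300))]
cv2.imwrite("pics/cmp.png",np.vstack([np.hstack(out[:2]),np.hstack(out[2:])])[:,:,::-1])
E
```

```text
clock: 15.6
ee_pos: [0.3875, -0.2298, 0.174]
orientation: [[0.995, 0.097, 0.007], [0.097, -0.995, -0.003], [0.006, 0.004, -1.0]]
contact_force: [1.0, -0.1, -2.1]
grip_width: 0.263
grip_force: 59.6
clock: 16.3
ee_pos: [0.5356, -0.0471, 0.1691]
orientation: [[0.989, -0.145, -0.002], [-0.145, -0.989, -0.0], [-0.002, 0.0, -1.0]]
contact_force: [-1.4, -0.7, -2.1]
grip_width: 0.261
grip_force: 59.7
clock: 17.0
ee_pos: [0.565, 0.1484, 0.1698]
orientation: [[0.989, -0.148, -0.001], [-0.148, -0.989, -0.0], [-0.001, 0.001, -1.0]]
contact_force: [0.6, -1.1, -1.6]
grip_width: 0.263
grip_force: 59.9
[353  75] img-up yaw -0.14652420122125615
[  32   39   62   41 2197] ((62.5, 59.0), (40.0, 61.0), 90.0) moment ang -7.16587824271532
[350  75] img-up yaw -0.14890919852121284
[  32   43   60   40 2129] ((61.5, 62.5), (39.0, 59.0), 90.0) moment ang -5.892700291987755
```

The same top-down view of both eyes gives nearly equal ring outlines (62x41 and 60x40 px, long axis angles -7.2° and -5.9°). The loose eye is now about 0.02 rad short of its partner, which counts as square. I'll lay the steel back on its original clear spot.

```bash
python3 -m handwheel '[{"tx":-0.011,"ty":0.0184,"tz":0,"wx":0,"wy":0,"wz":0.081,"grip":-1},{"tx":-0.011,"ty":0.0184,"tz":0,"wx":0,"wy":0,"wz":0.081,"grip":-1},{"tx":-0.011,"ty":0.0184,"tz":0,"wx":0,"wy":0,"wz":0.081,"grip":-1},{"tx":-0.011,"ty":0.0184,"tz":0,"wx":0,"wy":0,"wz":0.081,"grip":-1},{"tx":-0.011,"ty":0.0184,"tz":0,"wx":0,"wy":0,"wz":0.081,"grip":-1},{"tx":-0.011,"ty":0.0184,"tz":0,"wx":0,"wy":0,"wz":0.081,"grip":-1},{"tx":-0.011,"ty":0.0184,"tz":0,"wx":0,"wy":0,"wz":0.081,"grip":-1},{"tx":-0.011,"ty":0.0184,"tz":0,"wx":0,"wy":0,"wz":0.081,"grip":-1}]'
python3 -m handwheel '[{"tx":0,"ty":0,"tz":-0.03,"wx":0,"wy":0,"wz":0,"grip":-1},{"tx":0,"ty":0,"tz":-0.035,"wx":0,"wy":0,"wz":0,"grip":-1},{"tx":0,"ty":0,"tz":-0.035,"wx":0,"wy":0,"wz":0,"grip":-1},{"tx":0,"ty":0,"tz":-0.035,"wx":0,"wy":0,"wz":0,"grip":-1},{"tx":0,"ty":0,"tz":-0.025,"wx":0,"wy":0,"wz":0,"grip":-1},{"tx":0,"ty":0,"tz":-0.01,"wx":0,"wy":0,"wz":0,"grip":-1},{"tx":0,"ty":0,"tz":-0.006,"wx":0,"wy":0,"wz":0,"grip":-1},{"tx":0,"ty":0,"tz":0,"wx":0,"wy":0,"wz":0,"grip":-1}]'
```

```text
clock: 17.85
ee_pos: [0.4765, 0.2975, 0.1703]
orientation: [[0.875, 0.485, -0.0], [0.485, -0.875, -0.0], [-0.0, -0.0, -1.0]]
contact_force: [0.2, 0.6, -1.2]
grip_width: 0.268
grip_force: 60.0
clock: 18.65
ee_pos: [0.4775, 0.2964, -0.0057]
orientation: [[0.878, 0.479, -0.0], [0.479, -0.878, 0.0], [-0.0, -0.0, -1.0]]
contact_force: [-0.5, 0.2, -2.3]
grip_width: 0.262
grip_force: 59.9
```

```bash
python3 -m handwheel '[{"tx":0,"ty":0,"tz":-0.003,"wx":0,"wy":0,"wz":0,"grip":-1},{"tx":0,"ty":0,"tz":-0.003,"wx":0,"wy":0,"wz":0,"grip":-1},{"tx":0,"ty":0,"tz":-0.001,"wx":0,"wy":0,"wz":0,"grip":-1},{"tx":0,"ty":0,"tz":0,"wx":0,"wy":0,"wz":0,"grip":-1},{"tx":0,"ty":0,"tz":0,"wx":0,"wy":0,"wz":0,"grip":-1}]'
python3 -m handwheel '[{"tx":0,"ty":0,"tz":0,"wx":0,"wy":0,"wz":0,"grip":0},{"tx":0,"ty":0,"tz":0,"wx":0,"wy":0,"wz":0,"grip":0.5},{"tx":0,"ty":0,"tz":0,"wx":0,"wy":0,"wz":0,"grip":1},{"tx":0,"ty":0,"tz":0,"wx":0,"wy":0,"wz":0,"grip":1},{"tx":0,"ty":0,"tz":0,"wx":0,"wy":0,"wz":0,"grip":1},{"tx":0,"ty":0,"tz":0,"wx":0,"wy":0,"wz":0,"grip":1}]'
python3 -m handwheel '[{"tx":0,"ty":0,"tz":0.02,"wx":0,"wy":0,"wz":0,"grip":1},{"tx":0,"ty":0,"tz":0.03,"wx":0,"wy":0,"wz":0,"grip":1},{"tx":0,"ty":0,"tz":0.04,"wx":0,"wy":0,"wz":0,"grip":1},{"tx":0,"ty":0,"tz":0.04,"wx":0,"wy":0,"wz":0,"grip":1},{"tx":0,"ty":0,"tz":0.04,"wx":0,"wy":0,"wz":0,"grip":1},{"tx":0,"ty":0,"tz":0.03,"wx":0,"wy":0,"wz":0,"grip":1},{"tx":0,"ty":0,"tz":0,"wx":0,"wy":0,"wz":0,"grip":1},{"tx":0,"ty":0,"tz":0,"wx":0,"wy":0,"wz":0,"grip":1}]'
python3 - <<'E'
from h import *
from cell import robot
f=robot.grab_frame("scene");g=robot.grab_frame("side");c=cv2.imread("pics/cmp.png")
cr=lambda k,y0,x0,h,w:cv2.resize(k["img"][y0:y0+h,x0:x0+w,::-1],(400,300),interpolation=cv2.INTER_CUBIC)
cv2.imwrite("pics/final.png",np.vstack([np.hstack([cr(f,150,110,225,300),cr(g,130,160,225,300)]),np.hstack([c[:300,:400],c[300:,:400]])]))
E
```

```text
clock: 19.15
ee_pos: [0.4777, 0.2959, -0.0125]
orientation: [[0.878, 0.478, 0.0], [0.478, -0.878, 0.0], [0.0, -0.0, -1.0]]
contact_force: [0.3, -0.9, -1.0]
grip_width: 0.263
grip_force: 59.9
clock: 19.75
ee_pos: [0.4775, 0.2959, -0.0127]
orientation: [[0.878, 0.478, -0.0], [0.478, -0.878, -0.0], [-0.0, -0.0, -1.0]]
contact_force: [-0.5, -0.6, 0.1]
grip_width: 1.002
grip_force: 0.0
clock: 20.55
ee_pos: [0.4777, 0.2958, 0.1877]
orientation: [[0.878, 0.478, 0.001], [0.478, -0.878, 0.001], [0.001, -0.0, -1.0]]
contact_force: [-0.6, -0.4, 0.1]
grip_width: 1.0
grip_force: 0.0
```

View pics/final.png

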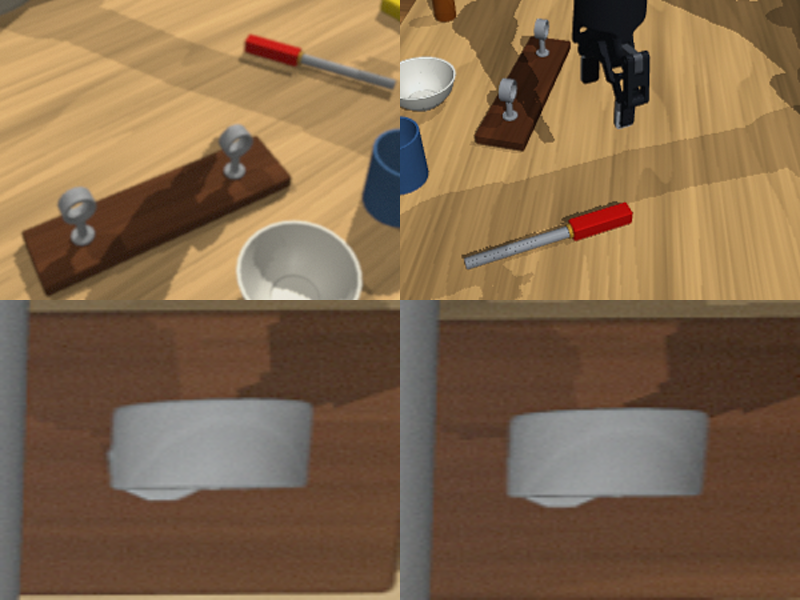

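The steel lies flat, with the handle at about (270,50) in the scene crop. Seen from above, both rings (at (210,445) and (608,453)) stand alike and square to the board, and the gripper is clear. I'm handing in.

```bash
python3 -c "
from cell import robot
print(robot.finish_job())"
```

```text
the job is handed in; nothing more can be done
None
```

The job is handed in: the loose eye was levered round to within about 0.02 rad of its tight partner, and the steel was drawn out and lies flat on the worktop. It took about 21 s. The first grasp missed because the fingertips stood about 20 mm higher than the reading; the second held.

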